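# Try the refitted roller catch of the bead cupboard

## Task

The roller catch of the little bead cupboard has just been refitted and must be tried with a loaded door. Stand the jar of pearls upright in the rack on the inside of the open door, swing the door shut without flinging it and press it gently past the sprung roller until it snaps home, neither squashing the rubber buffer nor tipping the jar, and let go so that the catch alone holds it. Then pull the door through the catch again and leave it standing wide open with the jar still in its rack.

Things in the scene. Friction and masses are not known exactly. Their poses are not given: they have to be found in the camera images.
- cupboard: Fixed wooden bench-top cupboard, 160 deep (x) x 250 wide (y) x 190 high, open at the front where its door hangs. Origin: centre of its underside; its front looks along its -x (roughly to the robot), y runs along the front. The door is hinged at the front edge of its -y side, the robot's right.
- door (a joint): Door angle, rad: near 0 shut, grows as the free edge swings out towards the robot (anticlockwise from above), 1.57 square to the front, stop at 1.75. Starts well open; stays where left. Panel 218 wide x 158 high x 14 thick, 16 to 174 mm above the bench. The catch was screwed on by hand at an unknown depth: snapped home the door reads anything from -0.063 to +0.047.
- buffer (a joint): How far the rubber buffer behind the door's free edge is squashed, in m: 0 when the door does not touch it, about 0.0005 when the door is snapped home and let go; about 15 N per mm at the door's edge. More than 0.0015 (22 N) harms it.
- roller (a joint): Lift, m, of the sprung roller inside at the free edge, 190 mm from the hinge: 0 free, about 0.003 at the top, 0.002 with the door home. Closing, the door meets it 13 mm (0.07 rad) before home, takes 10 to 15 N at the handle, passes the top 4 mm (0.02 rad) before home, then is drawn in (push turns to pull); short of the top it is pushed back out. Reopening takes 4 to 8 N.
- hinge (a point): Point on the door's hinge line, in the plane of the door's front face, 95 mm above the bench. Its axes turn with the door: y runs along the door from the hinge to the free edge, x points through the door from the front face to the inside, z up.
- handle (a point): Grasp point on the axis of the door's upright brass bar (12 mm diameter, from 100 to 165 mm above the bench, a leg to the door at each end), 35 mm in front of the front face, 165 mm from the hinge line, 150 mm above the bench, 40 mm below the cupboard's top. Pinch it from above, fingers closing along the door's width. Axes as hinge.
- rack (a point): Centre of the inner floor of the rack on the inside of the door, 85 mm above the bench, 95 mm from the hinge line, 40 mm behind the front face (26 mm behind the panel's inner face). Inside 120 mm along the door (y) and 52 mm across (x); walls 25 mm above the floor; the panel beside it rises 89 mm above the floor. Axes as hinge.
- jar: Loose upright clear round jar of pearls with a flat metal lid, 42 mm diameter, 70 mm high, 0.08 to 0.17 kg, on the bench. Origin: centre of its underside, z up. The tallest and slimmest of the three round things that stand on the bench to the left.
- tin: Bystander, leave alone: squat round metal tin, 54 mm diameter, 33 mm high, standing on the bench. Origin: centre of its underside.
- spool: Bystander, leave alone: wooden thread spool with a flange at each end, 44 mm diameter, 50 mm high, standing on the bench. Origin: centre of its underside.
- driver: Bystander, leave alone: screwdriver 170 mm long lying on the bench to the right. Origin: middle of its underside, x along it.

How it is judged:
On the way, in this order (a step that is already met when the one before it is completed fails the run):
1. the jar stands upright in the rack of the open door and is let go (x of jar in the frame of rack between -0.03 and 0.03 m and y of jar in the frame of rack between -0.065 and 0.065 m and z of jar in the frame of rack between -0.006 and 0.008 m and angle between jar's own z axis and vertical below 0.2 rad and value of joint door above 0.7 rad and contact force between the fingers and jar below 0.1 N), for 0.2 s.
2. the door is snapped home against its buffer, at rest, held by the catch alone (robot not touching it), the jar upright in the rack (x of jar in the frame of rack between -0.03 and 0.03 m and y of jar in the frame of rack between -0.065 and 0.065 m and z of jar in the frame of rack between -0.006 and 0.008 m and angle between jar's own z axis and vertical below 0.2 rad and velocity of joint door between -0.05 and 0.05 rad/s and contact force between each of the fingers, the arm and cupboard below 0.3 N and value of joint door below 0.08 rad and value of joint buffer above 4e-05 m), for 0.2 s.
At the end, for the whole second after the job is handed in: The door is open by more than 1.0 rad and at rest, and the jar stands upright (within 0.2 rad) and still on the rack's floor: its foot's centre within 30 mm across and 65 mm along of the rack's centre, and between 6 mm below and 8 mm above its floor (x of jar in the frame of rack between -0.03 and 0.03 m and y of jar in the frame of rack between -0.065 and 0.065 m and z of jar in the frame of rack between -0.006 and 0.008 m and angle between jar's own z axis and vertical below 0.2 rad and velocity of joint door between -0.05 and 0.05 rad/s and value of joint door above 1 rad and linear speed of jar below 0.03 m/s); the robot touches nothing.
It fails at once if the rubber buffer is squashed by more than 1.5 mm (about 22 N) (value of joint buffer above 0.0015 m).
It fails at once if the door is flung shut: closing faster than 2.5 rad/s (velocity of joint door below -2.5 rad/s).
It fails at once if the jar is tipped by more than 0.6 rad (angle between jar's own z axis and vertical above 0.6 rad).
It fails at once if a bystander is moved by more than 20 mm (distance of any of spool, tin, driver from where it was at the start of the episode above 0.02 m).
It also fails if it takes over 72 s, if anything falls off the work surface, if the arm or the gripper's body presses on something with over 40 N, if the wrist force passes 120 N, or if a joint passes its speed limit or range.

## Robot

A 7-joint arm with a two-finger parallel gripper is mounted at the origin on the work surface. World frame = base frame: x ahead of the robot, y to its left, z up, the work surface at z = 0. Lengths are in m, angles in rad, forces in N, time in s.
With the tool pointing down it reaches from about 0.425 to 0.875 m from the base axis. Payload 4.7 kg.
Tool frame: the origin (TCP) lies on the centre line of the jaws, within the pads' length; the fingertips stand 14 mm ahead of it and the grasp point (between the pads) lies 5 mm behind it (bot.finger_overhang is the distance from the TCP to the fingertips, in m); z points along the fingers, y is the direction in which the jaws open and shut (so a half turn about z gives the same grasp; the last joint's range is limited). The gripper opens to 85 mm and grips with 20 to 120 N. Pads are 22 mm wide; open, the fingers measure 114 mm over their backs; the gripper's body (76 mm by 85 mm) begins 54 mm behind the grasp point. The pads swing forward as they close: fully open they stand 13 mm farther back than shut.
Start: joints at [1.223, 0.321, -0.07, 1.45, 0.023, 1.371, -0.057], TCP at [0.23, -0.608, 0.219] pointing down, gripper open.
Joint ranges: [-2.86, 2.86], [-0.3, 2.09], [-1.38, 1.24], [0.06, 2.45], [-1.56, 4.7], [0.09, 2.05], [-2.69, 2.69]. Speed limits (rad/s): [2.57, 2.57, 3.14, 3.14, 3.14, 3.14, 3.14].

## Interface

Orientations are given as a unit quaternion [w, x, y, z].
In Python, from workcell import bot gives the robot as it stands.
- The arm moves only by the tool move_arm, never from a script. Its argument "plan" is a list of rows, each an object of numbers: "dx", "dy", "dz": the shift along the tool's x, y, z in mm; "ax", "ay", "az": the turn, a rotation vector about the tool's x, y, z in degrees. In form: [{"dx": .., "dy": .., "dz": .., "ax": .., "ay": .., "az": ..}, ...]. A call has 1 to 10 rows; each row shifts and turns the commanded pose from where the row before left it, along the tool's axes as they then stand; what a row does not reach is not made up. A row lasts 1/10 s, in which the tool goes at most 50 mm and 8.59 degrees, less where a joint would pass 70% of its speed; a pose out of reach is approached as far as the arm can. A call is refused whole if a number of a shift passes 50 or a number of a turn 8.59, either way. A call with a gripper value outside its range is refused whole. "fingers" is the closure, from -1 (fully open) to 1 (shut), set as the call begins (left out, the last holds). The fingers move at their own pace and stop on an object; the grip force is fixed at half the most. Time passes only in rows, so rows that do not move let the fingers close. It gives the time, the measured TCP pose, the force and the opening at its end, in the units of the state.
- bot.get_obs(): the state, without advancing time (a new reading comes with each control period).
- bot.read_camera(name): name is "side" or "top"; returns a dict with "frame" (420x560x3 uint8, red, green, blue), "depth" (420x560 float32, m along the optical axis (not along the pixel's ray), 0 where there is no reading), "fx", "fy", "cx", "cy" (pixels), "rvec" (rotation vector, rad) and "tvec" (3), from world to camera coordinates, as OpenCV has them. Camera axes: x right, y down, z forward; pixel columns grow to the right and rows downward; lengths in m; the calibration is good to about 2 mm. A picture is of the moment at which its call begins.
- bot.finish_job(): hands the job in, once; it reports no verdict.
The state is a dict: "t": time; "joint_pos": joint angles; "qd": joint speeds; "joint_efforts": joint torques, N m; "eef_pos": TCP position; "tool_rot": TCP orientation; "force": force on the tool from outside, world axes, zero at the start; "moment": the same for the moment, N m; "grip_width": opening from 0.0 (shut) to 1.0 (fully open).
Only numpy, scipy, OpenCV 4.12 (cv2) and the standard library are available. Lean on these libraries where they do the work, as an engineer would, in place of code of your own. Each camera call takes 0.05 s, during which the arm holds its last target. There are 200 camera calls.

## Working session

There is one attempt and no reset: what is moved stays moved. The work goes in short steps, Python scripts to look and compute and a tool call to move; the robot and the scene stay as the last step left them, time stands still between calls to the robot, and variables do not carry over. Pictures are saved under pics/ and viewed, about 8 in all and at most 12, crops included, and the job is handed in when it is done.

Besides the shell and the picture viewer there is one more tool, called as name(argument=value, ...), one argument or row to a line, values as JSON. move_arm: Moves the arm, as the interface text tells. Its arguments: {"type":"object","properties":{"plan":{"type":"array","items":{"type":"object","properties":{"dx":{"type":"number"},"dy":{"type":"number"},"dz":{"type":"number"},"ax":{"type":"number"},"ay":{"type":"number"},"az":{"type":"number"}}}},"fingers":{"type":"number"}},"required":["plan"]}

```bash
mkdir -p pics; ls; cat > h.py <<'E'
from workcell import bot
import numpy as np, cv2
from scipy.spatial.transform import Rotation as R
def cam(n):
    c=bot.read_camera(n); c['R']=R.from_rotvec(np.ravel(c['rvec'])).as_matrix(); c['t']=np.ravel(c['tvec']); return c
def save(c,name): cv2.imwrite('pics/'+name,c['frame'][:,:,::-1])
def world(c):
    v,u=np.mgrid[:420,:560]; d=c['depth']
    p=np.stack([(u-c['cx'])/c['fx']*d,(v-c['cy'])/c['fy']*d,d],-1)
    return (p-c['t'])@c['R']
E
python3 - <<'E'
from h import *
o=bot.get_obs(); print({k:np.round(v,3) for k,v in o.items()}, bot.finger_overhang)
for n in('top','side'):
    c=cam(n); save(c,n+'0.png'); np.savez(n+'0.npz',w=world(c),f=c['frame'],d=c['depth'])
    print(n,c['fx'],c['cx'],c['cy'],-c['R'].T@c['t'], c['R'][2])
E
python3 -c "
import cv2,numpy as np
" 
```

```text
pics
{'t': np.float64(0.0), 'joint_pos': array([ 1.223,  0.322, -0.07 ,  1.452,  0.023,  1.371, -0.057]), 'qd': array([-0.001, -0.001,  0.   ,  0.   ,  0.   ,  0.001,  0.   ]), 'joint_efforts': array([ 1.0000e-03, -4.9358e+01, -3.8200e-01, -3.1433e+01,  1.3000e-02,
        1.1000e-02, -0.0000e+00]), 'eef_pos': array([ 0.23 , -0.607,  0.218]), 'tool_rot': array([-0.001,  0.984,  0.18 , -0.   ]), 'force': array([-0.263, -0.701,  0.025]), 'moment': array([0.025, 0.008, 0.033]), 'grip_width': np.float64(1.0)} 0.014
top 429.4022385798457 275.1919231008607 212.46925577789943 [ 0.33166628 -0.05550471  1.09402272] [ 0.1729119   0.00210213 -0.98493505]
side 417.49946757481916 275.25675009281105 210.3341564831512 [0.28937989 0.59486705 0.76609968] [ 0.26261118 -0.67049757 -0.69387922]
```

View pics/top0.png

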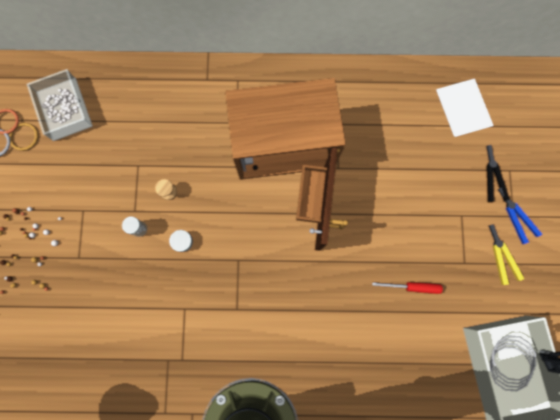

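View pics/side0.png

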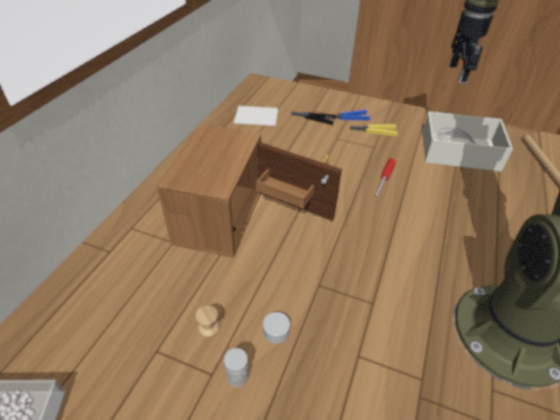

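The top view shows the cupboard at (285,125), the open door from (338,150) to (320,248), its brass handle at (340,223) and its rack at (312,193). The jar is at (133,226), with the tin at (180,240), the spool at (166,189) and the driver at (410,287). The side view agrees: the jar (236,367) is the tallest of the three.

```bash
python3 - <<'E'
from h import *
for n in('top','side'):
    z=np.load(n+'0.npz'); w=z['w']; f=z['f'].astype(int); d=z['d']
    ok=d>0
    def rep(name,m):
        p=w[m&ok]; 
        if len(p)<5: print(n,name,len(p)); return
        print(n,name,len(p),'med',np.median(p,0).round(4),'min',p.min(0).round(3),'max',p.max(0).round(3))
    Z=w[...,2];X=w[...,0];Y=w[...,1]
    near=(X>.3)&(X<.95)&(Y>-.35)&(Y<.45)
    m=near&(Z>.184)&(Z<.197)&(Y<.2)
    rep('cuptop',m)
    q=w[m&ok][:,:2].astype(np.float32); r=cv2.minAreaRect(q*1000); print('  rect',r, cv2.boxPoints(r).round(0).tolist())
    m=near&(Z>.165)&(Z<.180); rep('doortop',m)
    q=w[m&ok]; 
    g=near&(Z>.02)&(Z<.09)&(Y>.05)
    nl,lab,st,ce=cv2.connectedComponentsWithStats((g&ok).astype(np.uint8))
    for i in range(1,nl):
        if st[i,4]>40:
            k=lab==i; top=w[k][:,2].max(); kk=k&(Z>np.percentile(w[k][:,2],80)-.006)
            p=w[kk]; c,rad=cv2.minEnclosingCircle((p[:,:2]*1000).astype(np.float32)); print(n,'blob',ce[i].round(),st[i,4],'top',top.round(3),'c',np.round(c,1),round(rad,1),np.median(p[:,2]).round(3))
    # brass: 
z=np.load('top0.npz');w=z['w'];f=z['f'].astype(int)
m=(w[...,2]>.15)&(w[...,2]<.182)&(w[...,0]>.35)&(w[...,0]<.8)&(w[...,1]>-.3)&(w[...,1]<0)
for v in range(140,256,6): 
    u=np.where(m[v])[0]
    if len(u): print(v,u.min(),u.max(),w[v,u[0]].round(3),w[v,u[-1]].round(3))
b=(f[...,0]-f[...,2]>70)&(f[...,0]>140)&(np.mgrid[:420,:560][1]>325)&(np.mgrid[:420,:560][1]<350)&(np.mgrid[:420,:560][0]>210)&(np.mgrid[:420,:560][0]<235)
for v,u in np.argwhere(b&(w[...,2]>.08)): print((v,u),f[v,u],w[v,u].round(3))
im=cv2.imread('pics/top0.png')[130:265,280:370]; cv2.imwrite('pics/crop.png',cv2.resize(im,None,fx=5,fy=4.4,interpolation=cv2.INTER_CUBIC))
E
```

```text
top cuptop 7640 med [ 0.7042 -0.0709  0.1897] min [ 0.611 -0.206  0.184] max [0.802 0.061 0.196]
  rect ((706.9160766601562, -71.47596740722656), (161.929443359375, 250.10279846191406), 7.938858985900879) [[609.0, 41.0], [644.0, -207.0], [804.0, -184.0], [770.0, 64.0]]
top doortop 735 med [ 0.5286 -0.1714  0.1735] min [ 0.426 -0.213  0.165] max [0.645 0.042 0.18 ]
top blob [ 84. 118.] 66 top 0.052 c [761.2 446.2] 12.5 0.048
top blob [164. 187.] 237 top 0.055 c [575.3 225.6] 22.2 0.05
top blob [134. 226.] 330 top 0.074 c [477.6 294.1] 20.9 0.07
top blob [180. 240.] 369 top 0.038 c [445.  181.7] 26.6 0.033
side cuptop 4824 med [ 0.7005 -0.0498  0.1895] min [ 0.61  -0.203  0.184] max [0.801 0.066 0.194]
  rect ((705.4804077148438, -68.44265747070312), (161.37960815429688, 253.9226531982422), 7.79506254196167) [[608.0, 46.0], [643.0, -205.0], [803.0, -183.0], [768.0, 68.0]]
side doortop 972 med [ 0.6033 -0.1583  0.1726] min [ 0.425 -0.208  0.165] max [0.768 0.066 0.18 ]
side blob [188. 233.] 842 top 0.09 c [710.7  57. ] 57.5 0.08
side blob [207. 316.] 377 top 0.052 c [573.7 227.7] 22.1 0
[... 5102 characters left out ...]
0.473 -0.204  0.166]
(np.int64(223), np.int64(345)) [200 153  77] [ 0.473 -0.206  0.169]
(np.int64(223), np.int64(346)) [182 137  70] [ 0.473 -0.208  0.17 ]
(np.int64(223), np.int64(347)) [151 111  58] [ 0.473 -0.21   0.171]
(np.int64(224), np.int64(340)) [148 111  55] [ 0.471 -0.196  0.163]
(np.int64(224), np.int64(341)) [159 119  60] [ 0.471 -0.198  0.164]
(np.int64(224), np.int64(342)) [164 123  62] [ 0.471 -0.2    0.164]
(np.int64(224), np.int64(343)) [164 124  62] [ 0.472 -0.203  0.16 ]
(np.int64(224), np.int64(344)) [171 129  64] [ 0.471 -0.204  0.165]
(np.int64(224), np.int64(345)) [172 130  65] [ 0.471 -0.206  0.166]
(np.int64(224), np.int64(346)) [158 118  60] [ 0.471 -0.208  0.169]
```

View pics/crop.png

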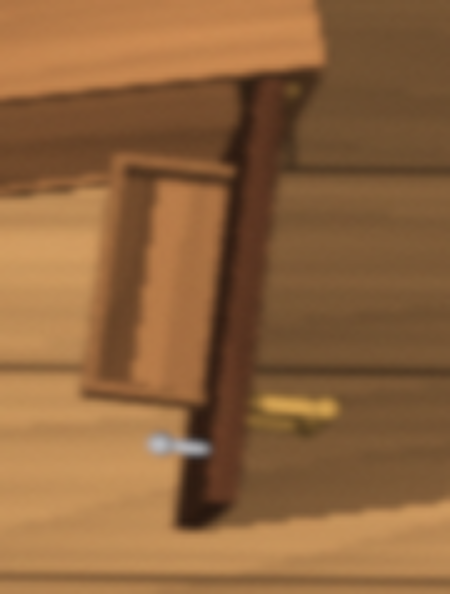

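```bash
cat >> h.py <<'E'
def rows(target,yaw_y,n):
    """from the measured pose to target TCP with the tool's y at yaw_y (deg), tool down: n equal straight rows, tool axes as they turn"""
    o=bot.get_obs(); p=o['eef_pos']; q=np.array(o['tool_rot']); M=R.from_quat(q[[1,2,3,0]]).as_matrix()
    y0=np.degrees(np.arctan2(M[1,1],M[0,1])); az=-((yaw_y-y0+180)%360-180)
    print('t',o['t'],'pos',p.round(4),'yaw',y0.round(2),'tilt',np.degrees(np.arccos(-M[2,2])).round(2),'F',np.round(o['force'],1),'w',o['grip_width'])
    step=(np.array(target)-p)*1000/n
    for k in range(n):
        Mk=M@R.from_euler('z',az/n*k,degrees=True).as_matrix()
        print(k,(Mk.T@step).round(1),'az',round(az/n,2))
E
echo ok
```

```text
ok
```

move_arm(
  plan=[
    {"dx":34,"dy":-31,"dz":-7},
    {"dx":34,"dy":-31,"dz":-7},
    {"dx":34,"dy":-31,"dz":-7},
    {"dx":34,"dy":-31,"dz":-7},
    {"dx":34,"dy":-31,"dz":-7},
    {"dx":34,"dy":-31,"dz":-7},
    {"dx":34,"dy":-31,"dz":-7},
    {"dx":34,"dy":-31,"dz":-7},
    {"dx":34,"dy":-31,"dz":-7},
    {"dx":34,"dy":-31,"dz":-7},
  ],
  fingers=-0.6,
)

```text
validation failed for argument at $.pl...
```

```bash
python3 -c "
from h import *
rows([.477,.2955,.19],-6.4,10)"
```

```text
t 0.1 pos [ 0.2299 -0.6075  0.2181] yaw -69.27 tilt 0.1 F [-0.2  0.4 -0.9] w 1.0033427223835047
0 [ 55.1 -75.7   2.9] az -6.29
1 [ 63.  -69.2   2.9] az -6.29
2 [ 70.2 -61.9   2.9] az -6.29
3 [ 76.6 -53.8   2.9] az -6.29
4 [ 82.  -45.1   2.9] az -6.29
5 [ 86.5 -35.9   2.9] az -6.29
6 [ 89.9 -26.2   2.9] az -6.29
7 [ 92.2 -16.2   2.9] az -6.29
8 [93.4 -6.   2.9] az -6.29
9 [93.5  4.3  2.9] az -6.29
```

move_arm(
  plan=[
    {"dx":34,"dy":-31,"dz":-7,"ax":0,"ay":0,"az":0},
    {"dx":34,"dy":-31,"dz":-7,"ax":0,"ay":0,"az":0},
    {"dx":34,"dy":-31,"dz":-7,"ax":0,"ay":0,"az":0},
    {"dx":34,"dy":-31,"dz":-7,"ax":0,"ay":0,"az":0},
    {"dx":34,"dy":-31,"dz":-7,"ax":0,"ay":0,"az":0},
    {"dx":34,"dy":-31,"dz":-7,"ax":0,"ay":0,"az":0},
    {"dx":34,"dy":-31,"dz":-7,"ax":0,"ay":0,"az":0},
    {"dx":34,"dy":-31,"dz":-7,"ax":0,"ay":0,"az":0},
    {"dx":34,"dy":-31,"dz":-7,"ax":0,"ay":0,"az":0},
    {"dx":34,"dy":-31,"dz":-7,"ax":0,"ay":0,"az":0},
  ],
  fingers=-0.6,
)

```text
t: 1.1
eef_pos: [0.4386, -0.1958, 0.2892]
tool_rot: [0.0, 0.984, 0.18, -0.0]
force: [0.9, -0.6, 0.7]
grip_width: 0.802
```

```bash
python3 -c "
from h import *
rows([.477,.2955,.19],-6.4,11)"
```

```text
t 1.1 pos [ 0.4386 -0.1958  0.2892] yaw -69.28 tilt 0.03 F [ 0.9 -0.6  0.7] w 0.8020879592848983
0 [ 19.1 -40.5   9. ] az -5.72
1 [ 23.  -38.4   9. ] az -5.72
2 [ 26.7 -36.    9. ] az -5.72
3 [ 30.2 -33.1   9. ] az -5.72
4 [ 33.3 -29.9   9. ] az -5.72
5 [ 36.1 -26.5   9. ] az -5.72
6 [ 38.6 -22.7   9. ] az -5.72
7 [ 40.7 -18.8   9. ] az -5.72
8 [ 42.3 -14.6   9. ] az -5.72
9 [ 43.6 -10.4   9. ] az -5.72
10 [44.4 -6.   9. ] az -5.72
```

move_arm(
  plan=[
    {"dx":19,"dy":-40.5,"dz":7,"ax":0,"ay":0,"az":-5.7},
    {"dx":23,"dy":-38.5,"dz":7,"ax":0,"ay":0,"az":-5.7},
    {"dx":27,"dy":-36,"dz":7,"ax":0,"ay":0,"az":-5.7},
    {"dx":30,"dy":-33,"dz":9,"ax":0,"ay":0,"az":-5.7},
    {"dx":33,"dy":-30,"dz":9,"ax":0,"ay":0,"az":-5.7},
    {"dx":36,"dy":-26.5,"dz":9,"ax":0,"ay":0,"az":-5.7},
    {"dx":38.5,"dy":-22.5,"dz":9,"ax":0,"ay":0,"az":-5.7},
    {"dx":40.5,"dy":-19,"dz":9,"ax":0,"ay":0,"az":-5.7},
    {"dx":42.5,"dy":-14.5,"dz":9,"ax":0,"ay":0,"az":-5.7},
    {"dx":43.5,"dy":-10.5,"dz":9,"ax":0,"ay":0,"az":-5.7},
  ],
  fingers=-0.6,
)

```text
t: 2.1
eef_pos: [0.4732, 0.2498, 0.2047]
tool_rot: [0.0, 0.778, 0.629, 0.0]
force: [1.3, 0.4, 0.1]
grip_width: 0.803
```

```bash
python3 -c "
from h import *
rows([.4768,.2955,.0505],-6.4,5)"
```

```text
t 2.1 pos [0.4732 0.2498 0.2047] yaw -12.08 tilt 0.05 F [1.3 0.4 0.1] w 0.8026505703017561
0 [ 9.1 -1.2 30.8] az -1.14
1 [ 9.1 -1.1 30.8] az -1.14
2 [ 9.1 -0.9 30.8] az -1.14
3 [ 9.2 -0.7 30.8] az -1.14
4 [ 9.2 -0.5 30.8] az -1.14
```

move_arm(
  plan=[
    {"dx":23,"dy":-3,"dz":5,"ax":0,"ay":0,"az":-5.7},
    {"dx":23,"dy":0,"dz":5,"ax":0,"ay":0,"az":0},
    {"dx":0,"dy":0,"dz":40,"ax":0,"ay":0,"az":0},
    {"dx":0,"dy":0,"dz":40,"ax":0,"ay":0,"az":0},
    {"dx":0,"dy":0,"dz":40,"ax":0,"ay":0,"az":0},
    {"dx":0,"dy":0,"dz":23,"ax":0,"ay":0,"az":0},
    {"dx":0,"dy":0,"dz":0,"ax":0,"ay":0,"az":0},
  ],
  fingers=-0.6,
)

```text
t: 2.8
eef_pos: [0.475, 0.2925, 0.0482]
tool_rot: [-0.001, 0.746, 0.666, -0.004]
force: [0.6, 0.6, 0.7]
grip_width: 0.799
```

move_arm(
  plan=[
    {"dx":0,"dy":0,"dz":0,"ax":0,"ay":0,"az":0},
    {"dx":0,"dy":0,"dz":0,"ax":0,"ay":0,"az":0},
    {"dx":0,"dy":0,"dz":0,"ax":0,"ay":0,"az":0},
    {"dx":0,"dy":0,"dz":0,"ax":0,"ay":0,"az":0},
    {"dx":0,"dy":0,"dz":0,"ax":0,"ay":0,"az":0},
  ],
  fingers=1,
)

```text
t: 3.3
eef_pos: [0.4789, 0.2955, 0.0544]
tool_rot: [0.001, 0.746, 0.665, 0.001]
force: [-1.6, -0.9, 5.9]
grip_width: 0.427
```

```bash
python3 -c "
from h import *
rows([.4768,.2955,.0505],-6.4,1)
c=cam('side');save(c,'side1.png')
im=c['frame'][270:420,170:370,::-1];cv2.imwrite('pics/s1c.png',cv2.resize(im,None,fx=3,fy=3,interpolation=cv2.INTER_CUBIC))"
```

```text
t 3.3 pos [0.4789 0.2955 0.0544] yaw -6.56 tilt 0.18 F [-1.6 -0.9  5.9] w 0.42734339217559114
0 [-0.2 -2.1  3.9] az -0.16
```

View pics/s1c.png

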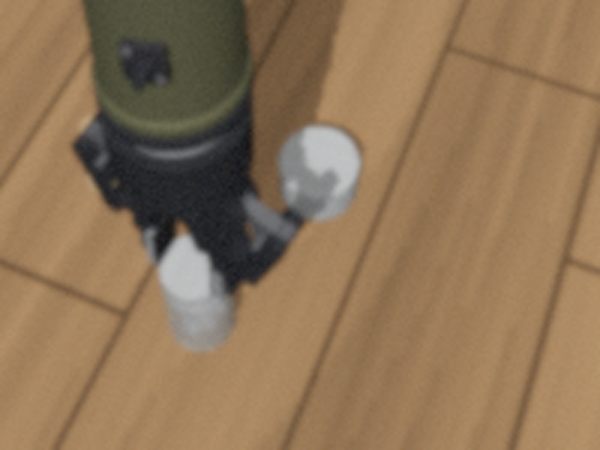

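The crop shows the jar (195,300) held upright between the fingers, with the tin (320,170) clear of them. Next I lift it.

move_arm(
  plan=[
    {"dx":0,"dy":0,"dz":-10,"ax":0,"ay":0,"az":0},
    {"dx":0,"dy":0,"dz":-30,"ax":0,"ay":0,"az":0},
    {"dx":0,"dy":0,"dz":-40,"ax":0,"ay":0,"az":0},
    {"dx":0,"dy":0,"dz":-40,"ax":0,"ay":0,"az":0},
    {"dx":0,"dy":0,"dz":-40,"ax":0,"ay":0,"az":0},
    {"dx":0,"dy":0,"dz":0,"ax":0,"ay":0,"az":0},
  ],
  fingers=1,
)

```text
t: 3.95
eef_pos: [0.4807, 0.2968, 0.2189]
tool_rot: [0.002, 0.746, 0.665, 0.005]
force: [1.3, 0.4, -1.0]
grip_width: 0.427
```

```bash
python3 -c "
from h import *
rows([.552,-.135,.215],-6.4,11)"
```

```text
t 3.95 pos [0.4807 0.2968 0.2189] yaw -6.57 tilt 0.65 F [ 1.3  0.4 -1. ] w 0.426932561622657
0 [-38.3  10.9   0.3] az -0.02
1 [-38.3  10.9   0.3] az -0.02
2 [-38.3  10.9   0.3] az -0.02
3 [-38.3  10.9   0.3] az -0.02
4 [-38.3  10.9   0.3] az -0.02
5 [-38.3  10.9   0.3] az -0.02
6 [-38.3  10.9   0.3] az -0.02
7 [-38.3  10.9   0.3] az -0.02
8 [-38.3  10.8   0.3] az -0.02
9 [-38.3  10.8   0.3] az -0.02
10 [-38.3  10.8   0.3] az -0.02
```

move_arm(
  plan=[
    {"dx":-20,"dy":5,"dz":0,"ax":0,"ay":0,"az":0},
    {"dx":-40,"dy":11,"dz":0,"ax":0,"ay":0,"az":0},
    {"dx":-47,"dy":13,"dz":0,"ax":0,"ay":0,"az":0},
    {"dx":-47,"dy":13,"dz":0,"ax":0,"ay":0,"az":0},
    {"dx":-47,"dy":13,"dz":0,"ax":0,"ay":0,"az":0},
    {"dx":-47,"dy":13,"dz":0,"ax":0,"ay":0,"az":0},
    {"dx":-47,"dy":13,"dz":0,"ax":0,"ay":0,"az":0},
    {"dx":-47,"dy":13,"dz":0,"ax":0,"ay":0,"az":0},
    {"dx":-40,"dy":11,"dz":0,"ax":0,"ay":0,"az":0},
    {"dx":-20,"dy":5,"dz":0,"ax":0,"ay":0,"az":0},
  ],
  fingers=1,
)

```text
t: 4.95
eef_pos: [0.5405, -0.1233, 0.2117]
tool_rot: [0.001, 0.749, 0.663, -0.001]
force: [0.3, 0.4, -1.7]
grip_width: 0.432
```

move_arm(
  plan=[
    {"dx":-15,"dy":5,"dz":0,"ax":0,"ay":0,"az":0},
    {"dx":0,"dy":0,"dz":0,"ax":0,"ay":0,"az":0},
    {"dx":0,"dy":0,"dz":0,"ax":0,"ay":0,"az":0},
  ],
  fingers=1,
)

```text
t: 5.25
eef_pos: [0.5444, -0.1313, 0.2121]
tool_rot: [-0.0, 0.746, 0.666, 0.0]
force: [-0.3, 0.1, -1.0]
grip_width: 0.427
```

```bash
python3 -c "
from h import *
rows([.5516,-.1396,.145],-6.4,1)
for n in('top','side'):
    c=cam(n);save(c,n+'2.png');np.savez(n+'2.npz',w=world(c),f=c['frame'],d=c['depth'])
    a=c['frame'][130:265,240:375,::-1] if n=='top' else c['frame'][100:235,225:360,::-1]
    if n=='top': t=a
cv2.imwrite('pics/c2.png',cv2.resize(np.hstack([t,a]),None,fx=2.9,fy=2.9,interpolation=cv2.INTER_CUBIC))"
```

```text
t 5.25 pos [ 0.5444 -0.1313  0.2121] yaw -6.48 tilt 0.06 F [-0.3  0.1 -1. ] w 0.42666457531136437
0 [-7.5  8.1 67.1] az -0.08
```

View pics/c2.png

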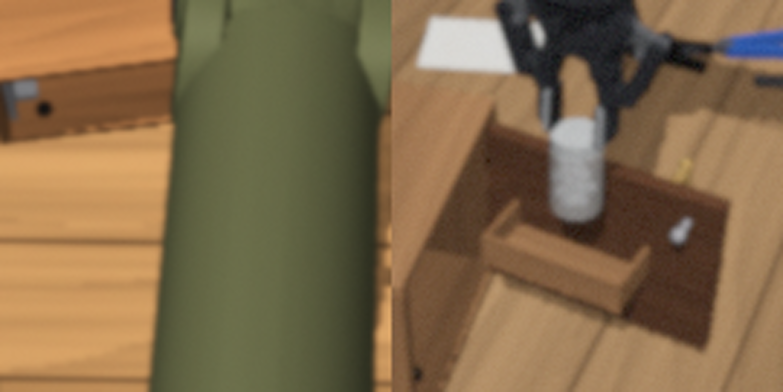

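The left half is blocked by the arm. In the right half the jar (577,170) hangs upright between panel and rack wall, above the rack (570,270). I'll check the rack's centre and the jar's offset from the TCP numerically.

```bash
python3 -c "
from h import *
ey=np.array([np.cos(np.radians(173.6)),np.sin(np.radians(173.6))]);ex=np.array([ey[1],-ey[0]]);H=np.array([.6415,-.190])
def loc(p): return np.c_[(p[:,:2]-H)@ex,(p[:,:2]-H)@ey,p[:,2]]
for n in('top0','side0','side2'):
    z=np.load(n+'.npz');w=z['w'][z['d']>0];q=loc(w)*1000
    b=(q[:,0]>12)&(q[:,0]<85)&(q[:,1]>10)&(q[:,1]<180)
    wall=q[b&(q[:,2]>104)&(q[:,2]<116)&(q[:,0]>40)]
    fl=q[b&(q[:,2]>80)&(q[:,2]<90)]
    print(n,'wall top',len(wall),np.percentile(wall,[2,50,98],axis=0).round(1).tolist())
    if len(fl):print('  floor',len(fl),np.percentile(fl,[2,50,98],axis=0).round(1).tolist())
    df=q[(q[:,0]>-20)&(q[:,0]<30)&(q[:,1]>20)&(q[:,1]<200)&(q[:,2]>170)&(q[:,2]<178)]
    print('  paneltop',np.percentile(df,[3,50,97],axis=0).round(1).tolist(), 'slope x/y', np.polyfit(df[:,1],df[:,0],1).round(3))
    if n=='side2':
        f=z['f'].astype(int)[z['d']>0]; g=(f.max(1)-f.min(1)<25)&(f.min(1)>110)
        jar=q[g&(q[:,0]>0)&(q[:,0]<90)&(q[:,1]>50)&(q[:,1]<150)&(q[:,2]>140)]
        print('jar pts',len(jar),np.percentile(jar,[2,50,98],axis=0).round(1).tolist())
        lid=jar[jar[:,2]>np.percentile(jar[:,2],98)-7]; print('lid',np.percentile(lid,[3,50,97],axis=0).round(1).tolist(),cv2.minEnclosingCircle(lid[:,:2].astype(np.float32)))
        print('tcp',loc(np.array([[.5444,-.1313,.2121]]))*1000)
"
```

```text
top0 wall top 171 [[41.6, 28.9, 106.0], [66.6, 92.8, 109.7], [70.0, 157.9, 113.4]]
  floor 1033 [[13.4, 34.1, 81.2], [38.5, 91.7, 84.8], [63.6, 148.3, 88.8]]
  paneltop [[-0.4, 26.1, 170.8], [6.3, 112.4, 173.7], [13.0, 195.0, 176.6]] slope x/y [4.000e-03 5.892e+00]
side0 wall top 207 [[42.1, 30.9, 104.1], [69.7, 96.7, 108.6], [73.6, 159.8, 111.5]]
  floor 555 [[12.9, 33.6, 80.8], [29.9, 95.3, 85.0], [72.7, 168.1, 89.8]]
  paneltop [[0.6, 25.8, 170.6], [9.8, 111.6, 173.4], [16.2, 194.9, 175.3]] slope x/y [4.000e-03 8.899e+00]
side2 wall top 205 [[41.8, 30.4, 104.3], [69.8, 97.2, 108.8], [73.2, 159.6, 111.4]]
  floor 547 [[12.9, 33.9, 80.9], [30.5, 95.2, 84.9], [72.6, 169.7, 89.4]]
  paneltop [[1.4, 24.5, 170.6], [9.9, 137.5, 173.2], [16.1, 196.0, 175.4]] slope x/y [3.000e-03 9.121e+00]
jar pts 595 [[36.3, 61.1, 164.6], [64.7, 110.3, 218.5], [79.7, 127.3, 402.6]]
lid [[67.6, 101.4, 399.1], [76.9, 117.6, 401.7], [81.1, 129.6, 404.8]] ((72.42758178710938, 114.62538146972656), 17.896957397460938)
tcp [[ 47.51054354 103.03809127 212.1       ]]
```

move_arm(
  plan=[
    {"dx":-3,"dy":4,"dz":0,"ax":0,"ay":0,"az":0},
    {"dx":-3,"dy":4,"dz":5,"ax":0,"ay":0,"az":0},
    {"dx":0,"dy":0,"dz":12,"ax":0,"ay":0,"az":0},
    {"dx":0,"dy":0,"dz":15,"ax":0,"ay":0,"az":0},
    {"dx":0,"dy":0,"dz":15,"ax":0,"ay":0,"az":0},
    {"dx":0,"dy":0,"dz":10,"ax":0,"ay":0,"az":0},
    {"dx":0,"dy":0,"dz":5,"ax":0,"ay":0,"az":0},
    {"dx":0,"dy":0,"dz":4,"ax":0,"ay":0,"az":0},
    {"dx":0,"dy":0,"dz":0,"ax":0,"ay":0,"az":0},
    {"dx":0,"dy":0,"dz":0,"ax":0,"ay":0,"az":0},
  ],
  fingers=1,
)

```text
t: 6.35
eef_pos: [0.5521, -0.14, 0.1466]
tool_rot: [0.0, 0.746, 0.665, 0.0]
force: [-0.1, -0.4, -1.5]
grip_width: 0.428
```

move_arm(
  plan=[
    {"dx":1.5,"dy":0,"dz":2,"ax":0,"ay":0,"az":0},
    {"dx":0,"dy":0,"dz":2,"ax":0,"ay":0,"az":0},
    {"dx":0,"dy":0,"dz":1,"ax":0,"ay":0,"az":0},
    {"dx":0,"dy":0,"dz":0,"ax":0,"ay":0,"az":0},
    {"dx":0,"dy":0,"dz":0,"ax":0,"ay":0,"az":0},
  ],
  fingers=1,
)

```text
t: 6.85
eef_pos: [0.5519, -0.1385, 0.1411]
tool_rot: [0.0, 0.746, 0.665, -0.0]
force: [0.2, -0.2, -1.5]
grip_width: 0.426
```

move_arm(
  plan=[
    {"dx":0,"dy":0,"dz":1,"ax":0,"ay":0,"az":0},
    {"dx":0,"dy":0,"dz":1,"ax":0,"ay":0,"az":0},
    {"dx":0,"dy":0,"dz":0,"ax":0,"ay":0,"az":0},
    {"dx":0,"dy":0,"dz":0,"ax":0,"ay":0,"az":0},
  ],
  fingers=1,
)

```text
t: 7.25
eef_pos: [0.5522, -0.1384, 0.1396]
tool_rot: [0.0, 0.746, 0.665, 0.0]
force: [-1.0, 0.1, 2.1]
grip_width: 0.43
```

```bash
python3 -c "
from h import *
rows([.5516,-.138,.138],-6.4,1)
c=cam('side');save(c,'side3.png');np.savez('side3.npz',w=world(c),f=c['frame'],d=c['depth'])
a=c['frame'][100:235,225:360,::-1]
cv2.imwrite('pics/c3.png',cv2.resize(a,None,fx=4.3,fy=4.3,interpolation=cv2.INTER_CUBIC))"
```

```text
t 7.25 pos [ 0.5522 -0.1384  0.1396] yaw -6.56 tilt 0.04 F [-1.   0.1  2.1] w 0.4300751574286719
0 [ 0.3 -0.6  1.6] az -0.16
```

View pics/c3.png

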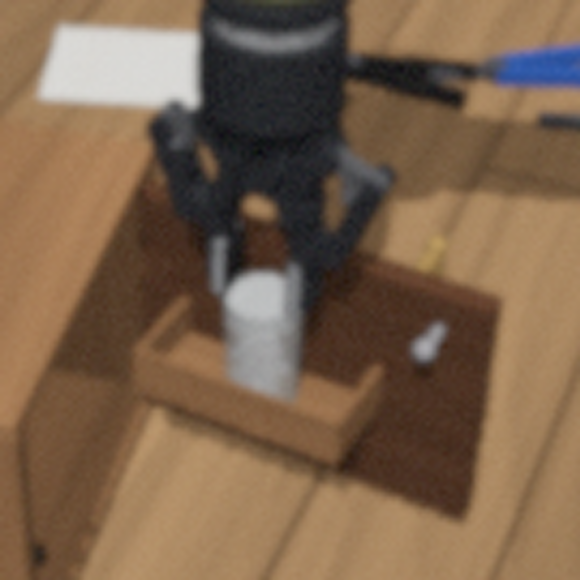

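The crop shows the jar (262,340) standing inside the rack walls. The wrist force changed from -1.5 to +2.1 N, so it is on the floor and I can release it.

move_arm(
  plan=[
    {"dx":0,"dy":0,"dz":0,"ax":0,"ay":0,"az":0},
    {"dx":0,"dy":0,"dz":0,"ax":0,"ay":0,"az":0},
    {"dx":0,"dy":0,"dz":0,"ax":0,"ay":0,"az":0},
    {"dx":0,"dy":0,"dz":-5,"ax":0,"ay":0,"az":0},
    {"dx":0,"dy":0,"dz":-20,"ax":0,"ay":0,"az":0},
    {"dx":0,"dy":0,"dz":-40,"ax":0,"ay":0,"az":0},
    {"dx":0,"dy":0,"dz":-40,"ax":0,"ay":0,"az":0},
  ],
  fingers=-0.3,
)

```text
t: 8.0
eef_pos: [0.5513, -0.1382, 0.245]
tool_rot: [-0.001, 0.746, 0.666, -0.0]
force: [0.7, -0.1, 0.5]
grip_width: 0.647
```

```bash
python3 -c "
from h import *
rows([.4736,-.2064,.245],-6.4,5)
"
```

```text
t 8.0 pos [ 0.5513 -0.1382  0.245 ] yaw -6.56 tilt 0.08 F [ 0.7 -0.1  0.5] w 0.6465782694771759
0 [-15.3 -13.9   0. ] az -0.03
1 [-15.3 -13.9   0. ] az -0.03
2 [-15.3 -13.9   0. ] az -0.03
3 [-15.3 -13.9   0. ] az -0.03
4 [-15.3 -13.9   0. ] az -0.03
```

move_arm(
  plan=[
    {"dx":-15,"dy":-14,"dz":0,"ax":0,"ay":0,"az":0},
    {"dx":-15.5,"dy":-14,"dz":0,"ax":0,"ay":0,"az":0},
    {"dx":-15.5,"dy":-14,"dz":0,"ax":0,"ay":0,"az":0},
    {"dx":-15.5,"dy":-14,"dz":0,"ax":0,"ay":0,"az":0},
    {"dx":-15,"dy":-13.5,"dz":0,"ax":0,"ay":0,"az":0},
    {"dx":0,"dy":0,"dz":0,"ax":0,"ay":0,"az":0},
    {"dx":0,"dy":0,"dz":0,"ax":0,"ay":0,"az":0},
  ],
  fingers=-0.3,
)

```text
t: 8.7
eef_pos: [0.4744, -0.2063, 0.2445]
tool_rot: [0.0, 0.747, 0.665, 0.0]
force: [0.8, 0.2, 0.6]
grip_width: 0.654
```

```bash
python3 -c "
from h import *
rows([.4736,-.2064,.150],-6.4,5)
c=cam('side');save(c,'side4.png');np.savez('side4.npz',w=world(c),f=c['frame'],d=c['depth'])
a=c['frame'][100:235,225:360,::-1]
cv2.imwrite('pics/c4.png',cv2.resize(a,None,fx=4.3,fy=4.3,interpolation=cv2.INTER_CUBIC))
w=world(c);f=c['frame'].astype(int);ok=c['depth']>0
b=(f[...,0]-f[...,2]>60)&ok&(abs(w[...,2]-.165)<.006)&(w[...,0]>.44)&(w[...,0]<.51)&(w[...,1]<-.17)&(w[...,1]>-.23)
print('brass',w[b].round(3).tolist())
z=w[...,2]; m=ok&(abs(z-.155)<.006)&(abs(w[...,0]-.552)<.04)&(abs(w[...,1]+.137)<.04)
p=w[m];print('lid',len(p),np.median(p,0).round(3),cv2.minEnclosingCircle((p[:,:2]*1000).astype(np.float32)))
"
```

```text
t 8.7 pos [ 0.4744 -0.2063  0.2445] yaw -6.6 tilt 0.05 F [0.8 0.2 0.6] w 0.6542565571186116
0 [-0.  -0.2 18.9] az -0.04
1 [-0.  -0.2 18.9] az -0.04
2 [-0.  -0.2 18.9] az -0.04
3 [-0.  -0.2 18.9] az -0.04
4 [-0.  -0.2 18.9] az -0.04
brass [[0.475, -0.204, 0.171], [0.473, -0.206, 0.17], [0.479, -0.203, 0.168], [0.476, -0.2, 0.17], [0.474, -0.203, 0.169], [0.47, -0.206, 0.168], [0.478, -0.199, 0.168], [0.476, -0.2, 0.167], [0.474, -0.202, 0.167], [0.471, -0.202, 0.167], [0.469, -0.204, 0.166], [0.478, -0.199, 0.165], [0.475, -0.2, 0.165], [0.473, -0.2, 0.165], [0.471, -0.202, 0.164], [0.469, -0.202, 0.165], [0.479, -0.195, 0.164], [0.476, -0.194, 0.165], [0.474, -0.196, 0.164], [0.472, -0.197, 0.164], [0.47, -0.2, 0.163], [0.468, -0.203, 0.162], [0.477, -0.189, 0.166], [0.475, -0.19, 0.165], [0.473, -0.191, 0.165], [0.471, -0.194, 0.164], [0.47, -0.199, 0.161], [0.478, -0.184, 0.166], [0.476, -0.187, 0.164], [0.474, -0.187, 0.165], [0.472, -0.19, 0.164], [0.47, -0.192, 0.162], [0.477, -0.179, 0.167], [0.475, -0.182, 0.165], [0.473, -0.184, 0.164], [0.471, -0.186, 0.163]]
lid 287 [ 0.549 -0.146  0.154] ((554.0892333984375, -154.7601318359375), 40.58454132080078)
```

View pics/c4.png

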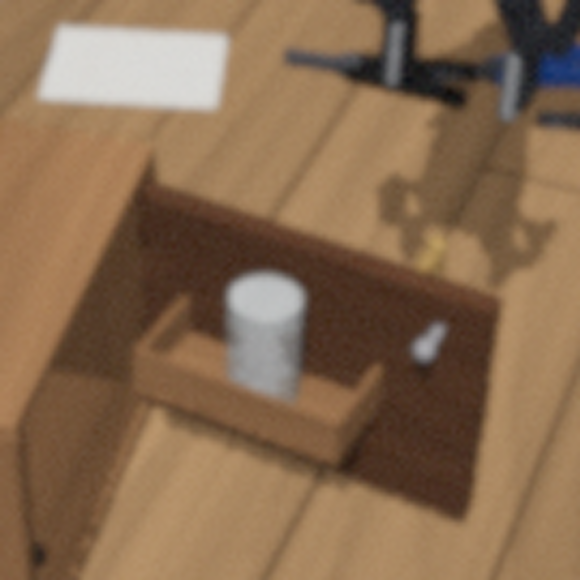

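The crop shows the jar (265,335) upright and free in the rack, with the gripper above the brass handle (432,252). I go down and pinch it.

move_arm(
  plan=[
    {"dx":0,"dy":0,"dz":25,"ax":0,"ay":0,"az":0},
    {"dx":0,"dy":0,"dz":30,"ax":0,"ay":0,"az":0},
    {"dx":0,"dy":0,"dz":25,"ax":0,"ay":0,"az":0},
    {"dx":0,"dy":0,"dz":14,"ax":0,"ay":0,"az":0},
    {"dx":0,"dy":0,"dz":0,"ax":0,"ay":0,"az":0},
  ],
  fingers=-0.3,
)

```text
t: 9.25
eef_pos: [0.4735, -0.205, 0.1483]
tool_rot: [-0.002, 0.746, 0.666, -0.0]
force: [-0.0, 0.1, -0.2]
grip_width: 0.652
```

move_arm(
  plan=[
    {"dx":0,"dy":0,"dz":0,"ax":0,"ay":0,"az":0},
    {"dx":0,"dy":0,"dz":0,"ax":0,"ay":0,"az":0},
    {"dx":0,"dy":0,"dz":0,"ax":0,"ay":0,"az":0},
    {"dx":0,"dy":0,"dz":0,"ax":0,"ay":0,"az":0},
    {"dx":0,"dy":0,"dz":0,"ax":0,"ay":0,"az":0},
    {"dx":0,"dy":0,"dz":0,"ax":0,"ay":0,"az":0},
  ],
  fingers=1,
)

```text
t: 9.85
eef_pos: [0.4751, -0.2069, 0.1515]
tool_rot: [0.001, 0.746, 0.665, 0.0]
force: [0.2, -0.1, 6.0]
grip_width: 0.079
```

move_arm(
  plan=[
    {"dx":2.9,"dy":-0.6,"dz":0,"ax":0,"ay":0,"az":1},
    {"dx":5.8,"dy":-1.1,"dz":0,"ax":0,"ay":0,"az":2},
    {"dx":5.8,"dy":-1.1,"dz":0,"ax":0,"ay":0,"az":2},
    {"dx":8.7,"dy":-1.6,"dz":0,"ax":0,"ay":0,"az":3},
    {"dx":8.7,"dy":-1.6,"dz":0,"ax":0,"ay":0,"az":3},
    {"dx":8.7,"dy":-1.6,"dz":0,"ax":0,"ay":0,"az":3},
    {"dx":8.7,"dy":-1.6,"dz":0,"ax":0,"ay":0,"az":3},
    {"dx":5.8,"dy":-1.1,"dz":0,"ax":0,"ay":0,"az":2},
    {"dx":2.9,"dy":-0.6,"dz":0,"ax":0,"ay":0,"az":1},
    {"dx":0,"dy":0,"dz":0,"ax":0,"ay":0,"az":0},
  ],
  fingers=1,
)

```text
t: 10.85
eef_pos: [0.4799, -0.1477, 0.1515]
tool_rot: [0.001, 0.851, 0.526, 0.001]
force: [-0.3, 1.2, 6.7]
grip_width: 0.081
```

```bash
cat >> h.py <<'E'
H=np.array([.6415,-.190])
def st():
    o=bot.get_obs(); p=o['eef_pos']; q=np.array(o['tool_rot']); M=R.from_quat(q[[1,2,3,0]]).as_matrix()
    y0=np.degrees(np.arctan2(M[1,1],M[0,1])); r=p[:2]-H
    th=np.degrees(np.arctan2(r[1],r[0]))%360-np.degrees(np.arctan2(35,165))-97.9
    print('t',round(o['t'],2),'pos',p.round(4),'z',p[2].round(4),'yaw-> door',round(y0+180-97.9,2),'by pos',round(th,2),'rad',np.hypot(*r).round(4),'F tool',(M.T@o['force']).round(1),'M',np.round(o['moment'],2),'w',round(float(o['grip_width']),3))
E
python3 -c "
from h import *
st()"
```

```text
t 10.85 pos [ 0.4799 -0.1477  0.1515] z 0.1515 yaw-> door 55.55 by pos 55.45 rad 0.167 F tool [ 0.9 -0.8 -6.7] M [0.1  0.06 0.02] w 0.081
```

move_arm(
  plan=[
    {"dx":5.8,"dy":-1.1,"dz":0,"ax":0,"ay":0,"az":2},
    {"dx":11.6,"dy":-2,"dz":0,"ax":0,"ay":0,"az":4},
    {"dx":11.6,"dy":-2,"dz":0,"ax":0,"ay":0,"az":4},
    {"dx":11.6,"dy":-2,"dz":0,"ax":0,"ay":0,"az":4},
    {"dx":11.6,"dy":-2,"dz":0,"ax":0,"ay":0,"az":4},
    {"dx":11.6,"dy":-2,"dz":0,"ax":0,"ay":0,"az":4},
    {"dx":11.6,"dy":-2,"dz":0,"ax":0,"ay":0,"az":4},
    {"dx":11.6,"dy":-2,"dz":0,"ax":0,"ay":0,"az":4},
    {"dx":8.7,"dy":-1.6,"dz":0,"ax":0,"ay":0,"az":3},
    {"dx":5.8,"dy":-1.1,"dz":0,"ax":0,"ay":0,"az":2},
  ],
  fingers=1,
)

```text
t: 11.85
eef_pos: [0.5345, -0.0616, 0.1515]
tool_rot: [0.001, 0.97, 0.245, 0.001]
force: [-0.3, -0.4, 6.3]
grip_width: 0.078
```

move_arm(
  plan=[
    {"dx":5.8,"dy":-1.1,"dz":0,"ax":0,"ay":0,"az":2},
    {"dx":5.8,"dy":-1.1,"dz":0,"ax":0,"ay":0,"az":2},
    {"dx":5.8,"dy":-1.1,"dz":0,"ax":0,"ay":0,"az":2},
    {"dx":2.9,"dy":-0.6,"dz":0,"ax":0,"ay":0,"az":1},
    {"dx":0,"dy":0,"dz":0,"ax":0,"ay":0,"az":0},
    {"dx":0,"dy":0,"dz":0,"ax":0,"ay":0,"az":0},
  ],
  fingers=1,
)

```text
t: 12.45
eef_pos: [0.5509, -0.0495, 0.1516]
tool_rot: [0.0, 0.983, 0.186, 0.001]
force: [0.4, 0.6, 6.3]
grip_width: 0.079
```

```bash
python3 -c "
from h import *
st()"
```

```text
t 12.45 pos [ 0.5509 -0.0495  0.1516] z 0.1516 yaw-> door 13.55 by pos 12.95 rad 0.1672 F tool [ 0.6 -0.4 -6.3] M [0.09 0.04 0.08] w 0.079
```

move_arm(
  plan=[
    {"dx":2.9,"dy":-0.6,"dz":0,"ax":0,"ay":0,"az":1},
    {"dx":2.9,"dy":-0.6,"dz":0,"ax":0,"ay":0,"az":1},
    {"dx":2.9,"dy":-0.6,"dz":0,"ax":0,"ay":0,"az":1},
    {"dx":2.9,"dy":-0.6,"dz":0,"ax":0,"ay":0,"az":1},
    {"dx":1.4,"dy":-0.3,"dz":0,"ax":0,"ay":0,"az":0.5},
    {"dx":1.4,"dy":-0.3,"dz":0,"ax":0,"ay":0,"az":0.5},
    {"dx":0,"dy":0,"dz":0,"ax":0,"ay":0,"az":0},
  ],
  fingers=1,
)

```text
t: 13.15
eef_pos: [0.5634, -0.0421, 0.1515]
tool_rot: [0.0, 0.99, 0.143, 0.001]
force: [0.5, -0.1, 6.0]
grip_width: 0.076
```

```bash
python3 -c "
from h import *
st()"
```

```text
t 13.15 pos [ 0.5634 -0.0421  0.1515] z 0.1515 yaw-> door 8.51 by pos 7.97 rad 0.1673 F tool [ 0.5  0.3 -6. ] M [ 0.05  0.05 -0.02] w 0.076
```

move_arm(
  plan=[
    {"dx":1.4,"dy":-0.3,"dz":0,"ax":0,"ay":0,"az":0.5},
    {"dx":1.4,"dy":-0.3,"dz":0,"ax":0,"ay":0,"az":0.5},
    {"dx":1.4,"dy":-0.3,"dz":0,"ax":0,"ay":0,"az":0.5},
    {"dx":0,"dy":0,"dz":0,"ax":0,"ay":0,"az":0},
  ],
  fingers=1,
)

```text
t: 13.55
eef_pos: [0.5672, -0.0401, 0.1515]
tool_rot: [0.0, 0.992, 0.13, 0.001]
force: [-0.7, 0.3, 6.5]
grip_width: 0.081
```

move_arm(
  plan=[
    {"dx":1.4,"dy":-0.3,"dz":0,"ax":0,"ay":0,"az":0.5},
    {"dx":1.4,"dy":-0.3,"dz":0,"ax":0,"ay":0,"az":0.5},
    {"dx":0,"dy":0,"dz":0,"ax":0,"ay":0,"az":0},
  ],
  fingers=1,
)

```text
t: 13.85
eef_pos: [0.5689, -0.0392, 0.1515]
tool_rot: [0.001, 0.993, 0.121, 0.0]
force: [-3.0, -0.6, 7.5]
grip_width: 0.073
```

move_arm(
  plan=[
    {"dx":1.4,"dy":-0.3,"dz":0,"ax":0,"ay":0,"az":0.5},
    {"dx":0,"dy":0,"dz":0,"ax":0,"ay":0,"az":0},
  ],
  fingers=1,
)

```text
t: 14.05
eef_pos: [0.5692, -0.039, 0.1515]
tool_rot: [0.001, 0.993, 0.117, -0.001]
force: [-4.5, -1.3, 8.8]
grip_width: 0.079
```

```bash
python3 -c "
from h import *
st()"
```

```text
t 14.05 pos [ 0.5692 -0.039   0.1515] z 0.1515 yaw-> door 5.49 by pos 5.71 rad 0.1674 F tool [-4.7  0.3 -8.8] M [-0.26  1.1  -0.04] w 0.079
```

move_arm(
  plan=[
    {"dx":0.7,"dy":-0.1,"dz":0,"ax":0,"ay":0,"az":0.2},
    {"dx":0.7,"dy":-0.1,"dz":0,"ax":0,"ay":0,"az":0.2},
    {"dx":0,"dy":0,"dz":0,"ax":0,"ay":0,"az":0},
  ],
  fingers=1,
)

```text
t: 14.35
eef_pos: [0.5694, -0.0389, 0.1514]
tool_rot: [0.001, 0.994, 0.113, -0.002]
force: [-7.0, -1.8, 11.7]
grip_width: 0.079
```

move_arm(
  plan=[
    {"dx":0.7,"dy":-0.1,"dz":0,"ax":0,"ay":0,"az":0.2},
    {"dx":0,"dy":0,"dz":0,"ax":0,"ay":0,"az":0},
  ],
  fingers=1,
)

```text
t: 14.55
eef_pos: [0.5696, -0.0389, 0.1514]
tool_rot: [0.001, 0.994, 0.111, -0.003]
force: [-10.1, -1.4, 12.7]
grip_width: 0.082
```

move_arm(
  plan=[
    {"dx":0,"dy":0,"dz":0,"ax":0,"ay":0,"az":0},
    {"dx":0,"dy":0,"dz":0,"ax":0,"ay":0,"az":0},
  ],
  fingers=1,
)

```text
t: 14.75
eef_pos: [0.5695, -0.0388, 0.1514]
tool_rot: [0.001, 0.994, 0.111, -0.003]
force: [-9.6, -2.6, 13.3]
grip_width: 0.075
```

```bash
python3 -c "
from h import *
st()"
```

```text
t 14.75 pos [ 0.5695 -0.0388  0.1514] z 0.1514 yaw-> door 4.88 by pos 5.59 rad 0.1674 F tool [-10.    0.4 -13.2] M [-0.43  2.09  0.03] w 0.075
```

move_arm(
  plan=[
    {"dx":0.7,"dy":-0.1,"dz":-0.7,"ax":0,"ay":0,"az":0},
    {"dx":0,"dy":0,"dz":-0.5,"ax":0,"ay":0,"az":0},
  ],
  fingers=1,
)

```text
t: 14.95
eef_pos: [0.5695, -0.0389, 0.1515]
tool_rot: [0.001, 0.994, 0.111, -0.003]
force: [-8.2, -1.4, 6.4]
grip_width: 0.078
```

```bash
python3 -c "
from h import *
st()
c=cam('side');a=c['frame'][90:240,200:350,::-1];t=cam('top')['frame'][110:260,220:370,::-1]
cv2.imwrite('pics/c5.png',cv2.resize(np.hstack([a,t]),None,fx=2.6,fy=2.6,interpolation=cv2.INTER_CUBIC))"
```

```text
t 14.95 pos [ 0.5695 -0.0389  0.1515] z 0.1515 yaw-> door 4.87 by pos 5.6 rad 0.1674 F tool [-8.3 -0.4 -6.3] M [-0.56  1.84  0.01] w 0.078
```

View pics/c5.png

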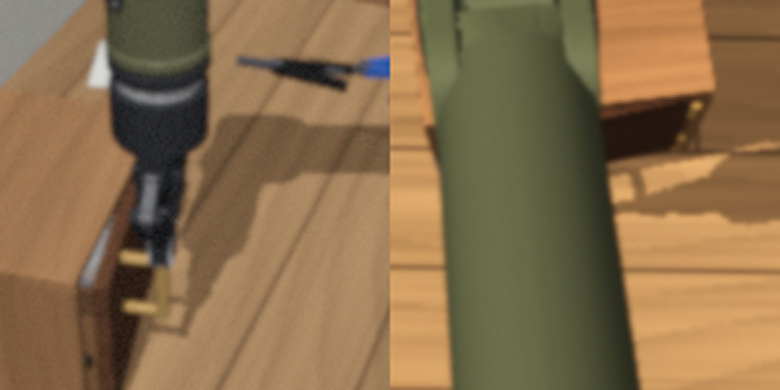

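The left half shows the fingers on the brass bar (162,250) with the palm above the cupboard's roof, and the door a few degrees ajar. I keep pressing in small steps.

move_arm(
  plan=[
    {"dx":0.7,"dy":-0.1,"dz":-0.4,"ax":0,"ay":0,"az":0},
    {"dx":0.7,"dy":-0.1,"dz":-0.4,"ax":0,"ay":0,"az":0},
    {"dx":0,"dy":0,"dz":0,"ax":0,"ay":0,"az":0},
  ],
  fingers=1,
)

```text
t: 15.35
eef_pos: [0.5696, -0.0388, 0.1515]
tool_rot: [0.001, 0.994, 0.111, -0.005]
force: [-10.9, -3.0, 6.6]
grip_width: 0.076
```

move_arm(
  plan=[
    {"dx":0.7,"dy":-0.1,"dz":-0.4,"ax":0,"ay":0,"az":0},
    {"dx":0,"dy":0,"dz":0,"ax":0,"ay":0,"az":0},
  ],
  fingers=1,
)

```text
t: 15.55
eef_pos: [0.5696, -0.0388, 0.1515]
tool_rot: [0.001, 0.994, 0.111, -0.006]
force: [-11.0, -3.7, 5.9]
grip_width: 0.08
```

```bash
python3 -c "
from h import *
st()"
```

```text
t 15.55 pos [ 0.5696 -0.0388  0.1515] z 0.1515 yaw-> door 4.84 by pos 5.55 rad 0.1675 F tool [-11.6   1.2  -5.7] M [-0.78  2.49  0.01] w 0.08
```

move_arm(
  plan=[
    {"dx":0.7,"dy":-0.1,"dz":-0.4,"ax":0,"ay":0,"az":0},
    {"dx":0,"dy":0,"dz":0,"ax":0,"ay":0,"az":0},
  ],
  fingers=1,
)

```text
t: 15.75
eef_pos: [0.5697, -0.0388, 0.1515]
tool_rot: [0.001, 0.994, 0.111, -0.006]
force: [-11.6, -3.7, 6.3]
grip_width: 0.079
```

move_arm(
  plan=[
    {"dx":0.7,"dy":-0.1,"dz":-0.3,"ax":0,"ay":0,"az":0},
    {"dx":0,"dy":0,"dz":0,"ax":0,"ay":0,"az":0},
  ],
  fingers=1,
)

```text
t: 15.95
eef_pos: [0.5699, -0.0386, 0.1515]
tool_rot: [0.001, 0.994, 0.111, -0.007]
force: [-12.8, -4.6, 5.2]
grip_width: 0.081
```

move_arm(
  plan=[
    {"dx":0.7,"dy":-0.1,"dz":-0.2,"ax":0,"ay":0,"az":0},
    {"dx":0,"dy":0,"dz":0,"ax":0,"ay":0,"az":0},
  ],
  fingers=1,
)

```text
t: 16.15
eef_pos: [0.5704, -0.0384, 0.1515]
tool_rot: [0.001, 0.994, 0.111, -0.007]
force: [-12.5, -3.6, 3.9]
grip_width: 0.078
```

move_arm(
  plan=[
    {"dx":0.7,"dy":-0.1,"dz":-0.2,"ax":0,"ay":0,"az":0},
    {"dx":0,"dy":0,"dz":0,"ax":0,"ay":0,"az":0},
  ],
  fingers=1,
)

```text
t: 16.35
eef_pos: [0.5712, -0.038, 0.1515]
tool_rot: [0.001, 0.994, 0.111, -0.007]
force: [-12.6, -3.6, 2.9]
grip_width: 0.078
```

```bash
python3 -c "
from h import *
st()"
```

```text
t 16.35 pos [ 0.5712 -0.038   0.1515] z 0.1515 yaw-> door 4.82 by pos 4.95 rad 0.1675 F tool [-13.1   0.8  -2.8] M [-0.79  2.67  0.  ] w 0.078
```

move_arm(
  plan=[
    {"dx":0.7,"dy":-0.1,"dz":0,"ax":0,"ay":0,"az":0.2},
    {"dx":0,"dy":0,"dz":0,"ax":0,"ay":0,"az":0},
  ],
  fingers=1,
)

```text
t: 16.55
eef_pos: [0.5723, -0.0375, 0.1515]
tool_rot: [0.001, 0.994, 0.109, -0.006]
force: [-10.6, -2.9, 1.5]
grip_width: 0.079
```

move_arm(
  plan=[
    {"dx":0.7,"dy":-0.1,"dz":0,"ax":0,"ay":0,"az":0.2},
    {"dx":0,"dy":0,"dz":0,"ax":0,"ay":0,"az":0},
  ],
  fingers=1,
)

```text
t: 16.75
eef_pos: [0.5735, -0.0369, 0.1515]
tool_rot: [0.001, 0.994, 0.107, -0.006]
force: [-9.2, -1.6, 0.2]
grip_width: 0.078
```

move_arm(
  plan=[
    {"dx":0.7,"dy":-0.1,"dz":0,"ax":0,"ay":0,"az":0.2},
    {"dx":0,"dy":0,"dz":0,"ax":0,"ay":0,"az":0},
  ],
  fingers=1,
)

```text
t: 16.95
eef_pos: [0.5762, -0.0358, 0.1517]
tool_rot: [0.0, 0.994, 0.106, -0.003]
force: [-2.6, -1.3, -5.6]
grip_width: 0.075
```

move_arm(
  plan=[
    {"dx":0.5,"dy":-0.1,"dz":0.5,"ax":0,"ay":0,"az":0.2},
    {"dx":0,"dy":0,"dz":0,"ax":0,"ay":0,"az":0},
  ],
  fingers=1,
)

```text
t: 17.15
eef_pos: [0.5794, -0.0345, 0.1518]
tool_rot: [-0.0, 0.995, 0.105, -0.0]
force: [0.7, -1.3, -10.2]
grip_width: 0.078
```

```bash
python3 -c "
from h import *
st()"
```

```text
t 17.15 pos [ 0.5794 -0.0345  0.1518] z 0.1518 yaw-> door 4.12 by pos 1.89 rad 0.1675 F tool [ 0.4  1.4 10.2] M [-0.01 -0.39 -0.11] w 0.078
```

move_arm(
  plan=[
    {"dx":0,"dy":0,"dz":1,"ax":0,"ay":0,"az":0},
    {"dx":0,"dy":0,"dz":0,"ax":0,"ay":0,"az":0},
    {"dx":0,"dy":0,"dz":0,"ax":0,"ay":0,"az":0},
    {"dx":0,"dy":0,"dz":0,"ax":0,"ay":0,"az":0},
    {"dx":0,"dy":0,"dz":0,"ax":0,"ay":0,"az":0},
    {"dx":0,"dy":0,"dz":0,"ax":0,"ay":0,"az":0},
  ],
  fingers=-0.3,
)

```text
t: 17.75
eef_pos: [0.5797, -0.0345, 0.1524]
tool_rot: [0.0, 0.994, 0.105, 0.0]
force: [0.4, -0.1, 0.4]
grip_width: 0.647
```

```bash
python3 -c "
from h import *
st()"
```

```text
t 17.75 pos [ 0.5797 -0.0345  0.1524] z 0.1524 yaw-> door 4.13 by pos 1.79 rad 0.1674 F tool [ 0.4  0.2 -0.4] M [-0.01  0.02  0.01] w 0.647
```

move_arm(
  plan=[
    {"dx":0,"dy":0,"dz":-15,"ax":0,"ay":0,"az":0},
    {"dx":0,"dy":0,"dz":-35,"ax":0,"ay":0,"az":0},
    {"dx":0,"dy":0,"dz":-30,"ax":0,"ay":0,"az":0},
    {"dx":0,"dy":0,"dz":-10,"ax":0,"ay":0,"az":0},
    {"dx":0,"dy":0,"dz":0,"ax":0,"ay":0,"az":0},
    {"dx":0,"dy":0,"dz":0,"ax":0,"ay":0,"az":0},
  ],
  fingers=-0.3,
)

```text
t: 18.35
eef_pos: [0.5791, -0.0346, 0.2414]
tool_rot: [0.0, 0.994, 0.105, -0.0]
force: [0.3, 0.0, -0.5]
grip_width: 0.65
```

```bash
python3 -c "
from h import *
st()
c=cam('side');a=c['frame'][110:260,170:320,::-1]
w=world(c);f=c['frame'].astype(int);ok=c['depth']>0
b=(f[...,0]-f[...,2]>85)&ok&(w[...,2]>.10)&(w[...,2]<.15)&(w[...,0]>.55)&(w[...,0]<.60)&(w[...,1]<.0)&(w[...,1]>-.07)
print('brass bar',b.sum(),np.median(w[b],0).round(4),w[b].min(0).round(3),w[b].max(0).round(3))
cv2.imwrite('pics/c6.png',cv2.resize(a,None,fx=4,fy=4,interpolation=cv2.INTER_CUBIC))"
```

```text
t 18.35 pos [ 0.5791 -0.0346  0.2414] z 0.2414 yaw-> door 4.13 by pos 2.0 rad 0.1675 F tool [0.3 0.  0.5] M [ 0.02 -0.01  0.01] w 0.65
brass bar 15 [ 0.5928 -0.0278  0.108 ] [ 0.584 -0.032  0.103] [ 0.6   -0.026  0.11 ]
```

View pics/c6.png

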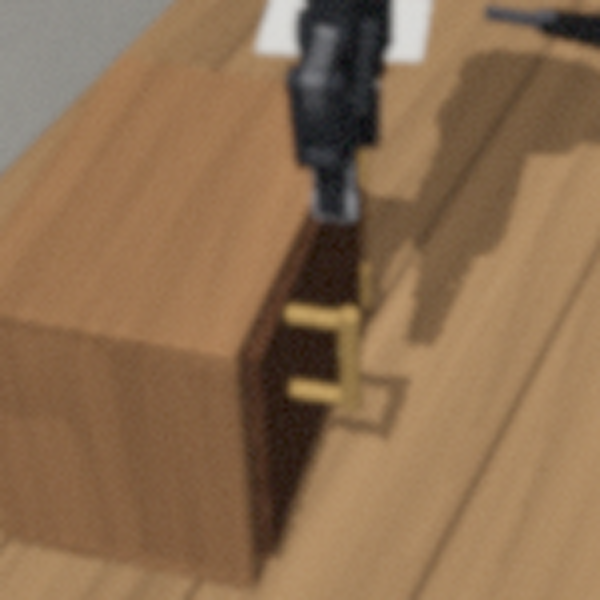

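The crop shows the door shut and let go, its free edge standing only slightly proud, and the handle (325,350) free. I'll measure the handle's position to confirm.

```bash
python3 -c "
from h import *
c=cam('side')
w=world(c);f=c['frame'].astype(int);ok=c['depth']>0
b=(f[...,0]-f[...,2]>60)&ok&(w[...,2]>.09)&(w[...,2]<.175)&(w[...,0]>.55)&(w[...,0]<.577+.05)&(w[...,1]<-.01)&(w[...,1]>-.06)
v,u=np.where(b)
ex=np.array([np.cos(np.radians(9.7-2)),np.sin(np.radians(7.7))]); 
k=b&(w[...,2]>.15); q=w[k]; 
print(len(q)); print('front-most of bar (px,world):',[(int(a),int(bb),w[a,bb].round(3).tolist(),f[a,bb].tolist()) for a,bb in zip(v,u) if bb>=np.percentile(u,80)][:24])
fx=c['fx']; 
for name,P in(('home',[.580,-.0343,.166]),('contact',[.569,-.039,.166])):
    pc=c['R']@np.array(P)+c['t']; print(name,(pc[:2]/pc[2]*fx+[c['cx'],c['cy']]).round(1))
"
```

```text
105
front-most of bar (px,world): [(187, 258, [0.578, -0.035, 0.169], [156, 125, 77]), (188, 258, [0.576, -0.032, 0.17], [175, 143, 90]), (188, 259, [0.575, -0.034, 0.168], [147, 117, 72]), (189, 258, [0.575, -0.03, 0.168], [173, 141, 86]), (189, 259, [0.575, -0.034, 0.165], [145, 115, 69]), (190, 258, [0.576, -0.03, 0.165], [160, 129, 80]), (190, 259, [0.573, -0.031, 0.166], [137, 111, 69]), (191, 258, [0.574, -0.027, 0.165], [143, 113, 69]), (191, 259, [0.574, -0.031, 0.163], [125, 97, 57]), (192, 258, [0.575, -0.028, 0.161], [142, 113, 71]), (192, 259, [0.572, -0.028, 0.162], [126, 100, 62]), (193, 258, [0.576, -0.03, 0.157], [139, 111, 67]), (193, 259, [0.573, -0.03, 0.158], [125, 100, 61]), (194, 258, [0.576, -0.03, 0.154], [139, 112, 68]), (194, 259, [0.573, -0.03, 0.155], [129, 103, 64]), (195, 258, [0.576, -0.03, 0.151], [142, 115, 70]), (195, 259, [0.574, -0.032, 0.15], [133, 105, 65]), (196, 258, [0.576, -0.03, 0.148], [141, 114, 68]), (196, 259, [0.574, -0.031, 0.148], [140, 110, 71]), (197, 258, [0.576, -0.031, 0.144], [141, 114, 67]), (197, 259, [0.573, -0.029, 0.146], [138, 108, 68]), (198, 258, [0.575, -0.028, 0.144], [140, 111, 64]), (198, 259, [0.574, -0.032, 0.141], [143, 113, 74]), (199, 258, [0.575, -0.028, 0.141], [142, 113, 67])]
home [256.9 188.1]
contact [262.3 188.1]
```

move_arm(
  plan=[
    {"dx":0.5,"dy":0,"dz":20,"ax":0,"ay":0,"az":1},
    {"dx":0,"dy":0,"dz":30,"ax":0,"ay":0,"az":1.3},
    {"dx":0,"dy":0,"dz":28,"ax":0,"ay":0,"az":0},
    {"dx":0,"dy":0,"dz":13,"ax":0,"ay":0,"az":0},
    {"dx":0,"dy":0,"dz":0,"ax":0,"ay":0,"az":0},
    {"dx":0,"dy":0,"dz":0,"ax":0,"ay":0,"az":0},
  ],
  fingers=-0.3,
)

```text
t: 19.05
eef_pos: [0.5803, -0.0343, 0.1515]
tool_rot: [-0.0, 0.996, 0.085, 0.0]
force: [-0.2, 0.4, 0.6]
grip_width: 0.649
```

move_arm(
  plan=[
    {"dx":0,"dy":0,"dz":0,"ax":0,"ay":0,"az":0},
    {"dx":0,"dy":0,"dz":0,"ax":0,"ay":0,"az":0},
    {"dx":0,"dy":0,"dz":0,"ax":0,"ay":0,"az":0},
    {"dx":0,"dy":0,"dz":0,"ax":0,"ay":0,"az":0},
    {"dx":0,"dy":0,"dz":0,"ax":0,"ay":0,"az":0},
    {"dx":0,"dy":0,"dz":0,"ax":0,"ay":0,"az":0},
  ],
  fingers=1,
)

```text
t: 19.65
eef_pos: [0.5806, -0.0342, 0.1522]
tool_rot: [0.0, 0.996, 0.085, 0.001]
force: [-1.2, 0.3, 5.7]
grip_width: 0.075
```

```bash
python3 -c "
from h import *
st()"
```

```text
t 19.65 pos [ 0.5806 -0.0342  0.1522] z 0.1522 yaw-> door 1.83 by pos 1.47 rad 0.1672 F tool [-1.1 -0.5 -5.7] M [ 0.07  0.22 -0.  ] w 0.075
```

Gripped with almost no side force. Now I pull through the catch, slowly.

move_arm(
  plan=[
    {"dx":-1,"dy":0.2,"dz":0,"ax":0,"ay":0,"az":0},
    {"dx":-1,"dy":0.2,"dz":0,"ax":0,"ay":0,"az":-0.5},
    {"dx":-1,"dy":0.2,"dz":0,"ax":0,"ay":0,"az":-0.5},
    {"dx":-1,"dy":0.2,"dz":0,"ax":0,"ay":0,"az":-0.5},
    {"dx":-1,"dy":0.2,"dz":0,"ax":0,"ay":0,"az":-0.5},
    {"dx":-1,"dy":0.2,"dz":0,"ax":0,"ay":0,"az":-0.4},
  ],
  fingers=1,
)

```text
t: 20.25
eef_pos: [0.575, -0.0366, 0.1521]
tool_rot: [0.0, 0.994, 0.106, 0.001]
force: [-2.1, -0.5, 9.1]
grip_width: 0.07
```

move_arm(
  plan=[
    {"dx":-1.4,"dy":0.3,"dz":0,"ax":0,"ay":0,"az":-0.5},
    {"dx":-1.4,"dy":0.3,"dz":0,"ax":0,"ay":0,"az":-0.5},
    {"dx":-1.4,"dy":0.3,"dz":0,"ax":0,"ay":0,"az":-0.5},
    {"dx":-1.4,"dy":0.3,"dz":0,"ax":0,"ay":0,"az":-0.5},
    {"dx":-1.4,"dy":0.3,"dz":0,"ax":0,"ay":0,"az":-0.5},
    {"dx":0,"dy":0,"dz":0,"ax":0,"ay":0,"az":0},
  ],
  fingers=1,
)

```text
t: 20.85
eef_pos: [0.5679, -0.0399, 0.1522]
tool_rot: [0.0, 0.992, 0.127, 0.0]
force: [-1.2, 0.0, 8.9]
grip_width: 0.078
```

```bash
python3 -c "
from h import *
st()"
```

```text
t 20.85 pos [ 0.5679 -0.0399  0.1522] z 0.1522 yaw-> door 6.75 by pos 6.25 rad 0.1672 F tool [-1.1 -0.3 -8.9] M [ 0.16  0.13 -0.03] w 0.078
```

move_arm(
  plan=[
    {"dx":-2.9,"dy":0.6,"dz":0,"ax":0,"ay":0,"az":-1},
    {"dx":-5.7,"dy":1.3,"dz":0,"ax":0,"ay":0,"az":-2},
    {"dx":-8.6,"dy":2.1,"dz":0,"ax":0,"ay":0,"az":-3},
    {"dx":-8.6,"dy":2.1,"dz":0,"ax":0,"ay":0,"az":-3},
    {"dx":-8.6,"dy":2.1,"dz":0,"ax":0,"ay":0,"az":-3},
    {"dx":-8.6,"dy":2.1,"dz":0,"ax":0,"ay":0,"az":-3},
    {"dx":-8.6,"dy":2.1,"dz":0,"ax":0,"ay":0,"az":-3},
    {"dx":-8.6,"dy":2.1,"dz":0,"ax":0,"ay":0,"az":-3},
    {"dx":-8.6,"dy":2.1,"dz":0,"ax":0,"ay":0,"az":-3},
    {"dx":-8.6,"dy":2.1,"dz":0,"ax":0,"ay":0,"az":-3},
  ],
  fingers=1,
)

```text
t: 21.85
eef_pos: [0.5074, -0.0908, 0.1521]
tool_rot: [0.0, 0.934, 0.357, -0.0]
force: [-0.8, 1.3, 8.9]
grip_width: 0.071
```

move_arm(
  plan=[
    {"dx":-8.6,"dy":2.1,"dz":0,"ax":0,"ay":0,"az":-3},
    {"dx":-8.6,"dy":2.1,"dz":0,"ax":0,"ay":0,"az":-3},
    {"dx":-8.6,"dy":2.1,"dz":0,"ax":0,"ay":0,"az":-3},
    {"dx":-8.6,"dy":2.1,"dz":0,"ax":0,"ay":0,"az":-3},
    {"dx":-8.6,"dy":2.1,"dz":0,"ax":0,"ay":0,"az":-3},
    {"dx":-8.6,"dy":2.1,"dz":0,"ax":0,"ay":0,"az":-3},
    {"dx":-5.7,"dy":1.3,"dz":0,"ax":0,"ay":0,"az":-2},
    {"dx":-2.9,"dy":0.6,"dz":0,"ax":0,"ay":0,"az":-1},
    {"dx":0,"dy":0,"dz":0,"ax":0,"ay":0,"az":0},
  ],
  fingers=1,
)

```text
t: 22.75
eef_pos: [0.4802, -0.1473, 0.1521]
tool_rot: [0.0, 0.854, 0.519, -0.001]
force: [-1.8, 0.5, 10.2]
grip_width: 0.076
```

```bash
python3 -c "
from h import *
st()"
```

```text
t 22.75 pos [ 0.4802 -0.1473  0.1521] z 0.1521 yaw-> door 54.69 by pos 55.31 rad 0.1668 F tool [ -0.4  -1.8 -10.2] M [ 0.    0.58 -0.06] w 0.076
```

At 55°. I need more than 57.3°, so I take it about 20° further.

move_arm(
  plan=[
    {"dx":-2.9,"dy":0.6,"dz":0,"ax":0,"ay":0,"az":-1},
    {"dx":-5.7,"dy":1.3,"dz":0,"ax":0,"ay":0,"az":-2},
    {"dx":-8.6,"dy":2.1,"dz":0,"ax":0,"ay":0,"az":-3},
    {"dx":-8.6,"dy":2.1,"dz":0,"ax":0,"ay":0,"az":-3},
    {"dx":-8.6,"dy":2.1,"dz":0,"ax":0,"ay":0,"az":-3},
    {"dx":-8.6,"dy":2.1,"dz":0,"ax":0,"ay":0,"az":-3},
    {"dx":-5.7,"dy":1.3,"dz":0,"ax":0,"ay":0,"az":-2},
    {"dx":-2.9,"dy":0.6,"dz":0,"ax":0,"ay":0,"az":-1},
    {"dx":0,"dy":0,"dz":0,"ax":0,"ay":0,"az":0},
    {"dx":0,"dy":0,"dz":0,"ax":0,"ay":0,"az":0},
  ],
  fingers=1,
)

```text
t: 23.75
eef_pos: [0.4747, -0.1998, 0.1522]
tool_rot: [0.0, 0.763, 0.647, -0.001]
force: [-1.3, -0.1, 9.5]
grip_width: 0.074
```

move_arm(
  plan=[
    {"dx":0,"dy":0,"dz":-1,"ax":0,"ay":0,"az":0},
    {"dx":0,"dy":0,"dz":0,"ax":0,"ay":0,"az":0},
    {"dx":0,"dy":0,"dz":0,"ax":0,"ay":0,"az":0},
    {"dx":0,"dy":0,"dz":0,"ax":0,"ay":0,"az":0},
    {"dx":0,"dy":0,"dz":-15,"ax":0,"ay":0,"az":0},
    {"dx":0,"dy":0,"dz":-35,"ax":0,"ay":0,"az":0},
    {"dx":0,"dy":0,"dz":-40,"ax":0,"ay":0,"az":0},
    {"dx":-40,"dy":0,"dz":-10,"ax":0,"ay":0,"az":0},
    {"dx":-40,"dy":0,"dz":0,"ax":0,"ay":0,"az":0},
    {"dx":0,"dy":0,"dz":0,"ax":0,"ay":0,"az":0},
  ],
  fingers=-0.3,
)

```text
t: 24.75
eef_pos: [0.4598, -0.2847, 0.2533]
tool_rot: [0.001, 0.766, 0.643, -0.001]
force: [-0.5, -0.7, 0.1]
grip_width: 0.649
```

```bash
python3 -c "
from h import *
st()
c=cam('side');a=c['frame'][100:250,210:360,::-1];t=cam('top');tt=t['frame'][110:260,220:370,::-1]
cv2.imwrite('pics/c7.png',cv2.resize(np.hstack([a,tt]),None,fx=2.6,fy=2.6,interpolation=cv2.INTER_CUBIC))
w=world(c);ok=c['depth']>0
m=ok&(abs(w[...,2]-.174)<.004)&(w[...,0]>.43)&(w[...,0]<.60)&(w[...,1]<-.12)&(w[...,1]>-.21); p=w[m]
l=cv2.fitLine((p[:,:2]*1000).astype(np.float32),cv2.DIST_L2,0,.01,.01).ravel(); print('door deg',(np.degrees(np.arctan2(l[1],l[0]))%180)-97.9,len(p))
"
```

```text
t 24.75 pos [ 0.4598 -0.2847  0.2533] z 0.2533 yaw-> door 72.2 by pos 97.64 rad 0.2049 F tool [-0.8 -0.4 -0.1] M [-0.02  0.02 -0.03] w 0.649
door deg 73.74996 338
```

View pics/c7.png

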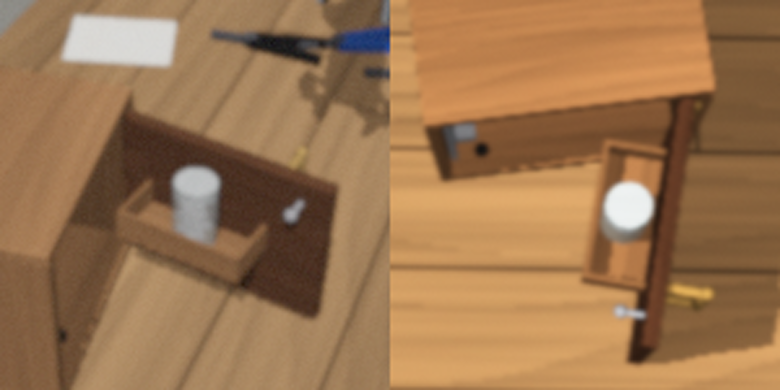

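The picture shows the jar standing upright in its rack, at (195,205) in the left half and (628,210) in the right. The door is open about 73.7° (1.29 rad), and the arm is clear. I hand the job in.

```bash
python3 -c "
from h import *
print(bot.finish_job())"
```

```text
the job is handed in; nothing more can be done
None
```

The job is done and handed in, at about 25 s of the 72 s. It reported no verdict.

- **Jar:** I stood it in the rack of the open door and let go. A picture showed it upright and free between the rack walls.
- **Closing:** I pinched the handle, swung the door shut slowly and pressed in steps of under 1 mm. The push rose to about 13 N, fell off and then turned to a slight pull as the door snapped home.
- **Held by the catch:** I let go for over a second. The camera put the handle bar within a few mm of the expected snapped-home spot, about 1.8° (0.03 rad) by the arm's own reading. The wrist force was near zero.
- **Reopening:** I gripped the handle again and pulled the door through the catch with little force. It now stands at about 1.29 rad, above the 1.0 needed.
- **Last check:** One side and one top picture showed the jar upright in the rack and the gripper clear, with about 0 N at the wrist.

**Not confirmed:**
- The buffer's squash and the door's speed at the snap could not be read directly.
- I took no final measurement of the tin, spool or driver, but no move came near them.
- The two cameras disagreed by about 3 mm in y. I allowed for that when placing the jar.

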